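# Open the safety cap of a coolant jug

## Task

Lift the jug by its bar handle, set it down fully home in the bench cradle so that it cannot turn, and let go of it. Then press its safety cap down, twist it anticlockwise (seen from above) while pressed until it is free, and finish holding the cap still and level in the gripper a few centimetres straight above the neck, with the jug still standing in the cradle. Leave the other things on the bench where they are.

Things in the scene. Friction and masses are not known exactly. Their poses are not given: they have to be found in the camera images.
- jug: Loose jug, 0.4 to 0.8 kg. Body 140 mm long (x) by 84 mm wide (y), 112 mm high, standing upright. Origin: centre of its underside; z up; x points from the handle end to the neck end. It may stand either way round in the cradle. Neck axis at x = +40 mm; capped height 202 mm.
- jug_handle (a point): Centre of the jug's handle bar, 33 mm behind the jug's centre, 145 mm above its underside. The bar is level, 66 mm long (jug's x), 18 mm wide (y), 14 mm high (top at 152, underside at 138 mm), on two posts, with 26 mm free below it. Pinch it from above across its width. Axes as the jug's.
- jug_neck (a point): Centre of the top of the jug's neck (neck 36 mm across), on the cap's axis, at x = +40 mm and 188 mm above the jug's underside. Axes as the jug's. A capped neck has the cap's top 14 mm above this point.
- cap: Loose push-and-turn cap, 40 g, 56 mm across, 32 mm high, upright sides; grip it across from above at any yaw. Origin: centre of its underside, 170 mm above the jug's underside when fitted; z up on the neck axis; x along the jug's x when locked. Pressed, it turns anticlockwise from above; turned 40 to 80 degrees relative to the jug (aim for 60; hard stop at 80) it is free to lift.
- seal (a joint): How far the sprung seal under the cap is pressed down, m: 0 at rest, 0.0065 at the bottom. Spring: 6 N at first, 9 N at the bottom. The cap is locked against turning both ways at 0 (with 0.5 mm of vertical play) and turns once pressed 0.004 or more; once turned 40 degrees it need not be pressed any more.
- cradle: Steel bench cradle bolted down: open pocket 150 mm (x) by 94 mm (y) inside, walls 35 mm high with lips flaring outward above them to 46 mm high (170 by 114 mm overall). Origin: centre of its underside on the table; the jug's long side goes along its x, either way round.
- cradle_floor (a point): Centre of the cradle's inner floor, 5 mm above the table; axes as the cradle's.
- cleaner: Bystander: bottle of cleaner, 70 mm across, 200 mm high; origin at its underside.
- tape: Bystander: roll of tape lying flat, 100 mm across, 45 mm high; origin at its underside.
- wrench: Bystander: wrench lying flat; origin at the middle of its underside, handle to its -x.
- parts_box: Bystander: closed cardboard box 130 by 100 by 70 mm high; origin at its underside.
Mind the look-alikes: they are no part of the job. Of the things that look like the jug, take the one that is nearest to the robot's base at the start.

How it is judged:
On the way, in this order (a step that is already met when the one before it is completed fails the run):
1. the jug stands home in the cradle, let go (horizontal distance between jug and cradle_floor below 0.012 m and z of jug in the frame of cradle_floor below 0.004 m and angle between jug's own z axis and vertical below 0.06 rad and contact force between the fingers and jug below 0.2 N and linear speed of jug below 0.02 m/s), for 0.2 s.
2. the cap is pressed down on its neck (value of joint seal above 0.0033 m), for 0.05 s.
3. the cap is twisted past its catch while still on the neck (angle between the x axis of cap and the x axis of jug, either way round above 0.6 rad and horizontal distance between cap and jug_neck below 0.006 m and z of cap in the frame of jug_neck below -0.01 m), for 0.05 s.
At the end, for the whole second after the job is handed in: Cap held still in the fingers, level within 0.25 rad, within 30 mm of the neck axis, its underside 15 to 130 mm above the neck top, clear of the jug; jug upright (0.06 rad) and untouched in the cradle, within 12 mm of its centre and 4 mm of its floor (horizontal distance between jug and cradle_floor below 0.012 m and z of jug in the frame of cradle_floor below 0.004 m and angle between jug's own z axis and vertical below 0.06 rad and horizontal distance between cap and jug_neck below 0.03 m and z of cap in the frame of jug_neck between 0.015 and 0.13 m and angle between cap's own z axis and vertical below 0.25 rad and linear speed of each of cap, jug below 0.03 m/s and contact force between the fingers and cap above 1 N and contact force between cap and jug below 0.05 N and contact force between the fingers and jug below 0.2 N); the arm keeps its last pose, push and grip.
It fails at once if the jug is tipped over (more than 0.5 rad) (angle between jug's own z axis and vertical above 0.5 rad).
It fails at once if the bottle of cleaner is disturbed (more than 25 mm) (distance of cleaner from where it was at the start of the episode above 0.025 m).
It fails at once if the roll of tape is disturbed (more than 25 mm) (distance of tape from where it was at the start of the episode above 0.025 m).
It fails at once if the wrench is disturbed (more than 25 mm) (distance of wrench from where it was at the start of the episode above 0.025 m).
It fails at once if the cardboard box is disturbed (more than 25 mm) (distance of parts_box from where it was at the start of the episode above 0.025 m).
It also fails if it takes over 54 s, if anything falls off the work surface, if the arm or the gripper's body presses on something with over 40 N, if the wrist force passes 120 N, or if a joint passes its speed limit or range.

## Robot

A 7-joint arm with a two-finger parallel gripper is mounted at the origin on the work surface. World frame = base frame: x ahead of the robot, y to its left, z up, the work surface at z = 0. Lengths are in m, angles in rad, forces in N, time in s.
With the tool pointing down it reaches from about 0.425 to 0.925 m from the base axis. Payload 6.8 kg.
Tool frame: the origin (TCP) lies midway between the tips of the shut fingers; the grasp point (between the pads) lies 19 mm behind it; z points along the fingers, y is the line along which they close (so a half turn about z gives the same grasp; the last joint's range is limited). The gripper opens to 85 mm and grips with 20 to 120 N. Pads are 22 mm wide; open, the fingers measure 114 mm over their backs; the gripper's body (76 mm by 85 mm) begins 54 mm behind the grasp point. The pads swing forward as they close: fully open they stand 13 mm farther back than shut.
Start: joints at [-1.351, 0.477, 0.022, 1.555, -0.011, 1.109, -0.083], TCP at [0.217, 0.639, 0.231] pointing down, gripper open.
Joint ranges: [-2.96, 2.96], [-0.34, 2.1], [-1.41, 1.46], [0.24, 2.44], [-1.37, 4.51], [0.17, 1.92], [-2.96, 2.96]. Speed limits (rad/s): [2.39, 2.39, 3.14, 3.14, 3.14, 3.14, 3.14].

## Interface

Orientations are given as a rotation vector (axis times angle).
In Python, from bench import status, vision, r gives the robot as it stands. The module is installed in compiled form; this text tells all that it offers.
- The arm moves only by the shell command python3 -m handwheel 'ROWS' [OPENING] [FORCE]. ROWS is JSON, a list of rows, each an object with "dp": the shift along the tool's x, y, z in m, a list of three; "delta_rot": the turn, a rotation vector about the tool's x, y, z in rad, a list of three. In form: [{"dp": [x, y, z], "delta_rot": [rx, ry, rz]}, ...]. A call has 1 to 12 rows; each row is the pose to reach, as a shift and turn from the pose commanded when the call began, along the tool's axes at that moment; what a row does not reach only later rows make up. A row lasts 1/8 s, in which the tool goes at most 62.5 mm and 10.7 degrees, less where a joint would pass 70% of its speed; a pose out of reach is approached as far as the arm can. A call with a gripper value outside its range is refused whole. OPENING is the opening, from 0 (shut) to 1 (fully open), set as the call begins (- or left out, the last holds). The fingers move at their own pace and stop on an object; FORCE is the grip in N (left out, the last holds). Time passes only in rows, so rows that repeat a pose let the fingers close. It gives the time, the measured TCP pose, the force, the opening and the grip force at its end, in the units of the state.
- status.get_obs(): the state, without advancing time (a new reading comes with each control period).
- vision.grab_frame(name): name is "side" or "top"; returns a dict with "img" (420x560x3 uint8, blue, green, red), "fovy" (degrees; the focal length in pixels is half the picture's height over the tangent of half this angle, whatever the lens; pixels are square), "cx", "cy" (the principal point, pixels), "distortion" ([k1, k2, p1, p2, k3] as OpenCV has them; the pictures are not rectified), "world_from_camera" (4x4, takes a point from camera to world coordinates). Camera axes: x right, y up, looking along -z (the intrinsics and any distortion apply to the point x, -y, -z); pixel columns grow to the right and rows downward; lengths in m; the calibration is good to about 2 mm. A picture is of the moment at which its call begins. There is no depth.
- r.hand_in(): hands the job in; it is judged then, once.
The state is a dict: "clock": time; "joints": joint angles; "qvel": joint speeds; "tau": joint torques, N m; "tcp_pos": TCP position; "orientation": TCP orientation; "contact_force": force on the tool from outside, world axes, zero at the start; "moment": the same for the moment, N m; "grip_width": finger opening in m; "gripper_force": force on a finger pad.
Only numpy, scipy, OpenCV 4.12 (cv2) and the standard library are available. Lean on these libraries where they do the work, as an engineer would, in place of code of your own. Each camera call takes 0.05 s, during which the arm holds its last target. There are 200 camera calls.

## Working session

There is one attempt and no reset: what is moved stays moved. The work goes in short steps, Python scripts to look and compute and a shell command to move; the robot and the scene stay as the last step left them, time stands still between calls to the robot, and variables do not carry over. Pictures are saved under pics/ and viewed, at most 11 in all, crops included, and the job is handed in when it is done.

```bash
mkdir -p pics
python3 - <<'E'
from bench import status, vision
import cv2,numpy as np
for n in("top","side"):
    f=vision.grab_frame(n); cv2.imwrite(f"pics/{n}0.png",f["img"])
    print(n,f["fovy"],f["cx"],f["cy"],f["distortion"]); print(np.round(f["world_from_camera"],4).tolist())
print(status.get_obs())
E
```

```text
top 47.96837832427839 281.9850074947352 210.64983163242977 [0.03170862 0.         0.         0.         0.        ]
[[-0.0227, 0.9767, -0.2136, 0.3407], [-0.9997, -0.0218, 0.0066, -0.0156], [0.0018, 0.2137, 0.9769, 1.356], [0.0, 0.0, 0.0, 1.0]]
side 50.87917425050353 278.3002724167509 210.33169266674193 [0.00546508 0.         0.         0.         0.        ]
[[0.944, 0.2117, -0.2531, 0.3111], [-0.33, 0.6075, -0.7226, -0.9179], [0.0008, 0.7656, 0.6433, 0.9373], [0.0, 0.0, 0.0, 1.0]]
{'clock': 0.1, 'joints': array([-1.35106837,  0.47774215,  0.02236722,  1.55633791, -0.0115033 ,
        1.10931144, -0.0830836 ]), 'qvel': array([ 0.00266274, -0.00210648, -0.00104628, -0.0019694 ,  0.0003775 ,
        0.00037932,  0.00035373]), 'tau': array([ 4.02025500e-03, -5.97756529e+01,  1.61346808e+00, -2.81952631e+01,
        1.28492620e-02,  5.06685217e-03,  2.19750984e-05]), 'tcp_pos': array([0.21719414, 0.63854052, 0.23041304]), 'orientation': array([-5.12604023e-01, -3.09934452e+00,  2.61400321e-03]), 'contact_force': array([-0.20906318,  0.20827055,  0.68853333]), 'moment': array([ 0.00405462, -0.03472722, -0.05743343]), 'gripper_force': 0.0, 'grip_width': 0.08495160554777818}
```

View pics/top0.png

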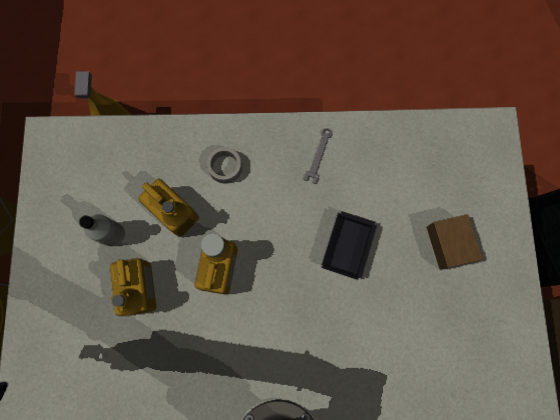

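View pics/side0.png

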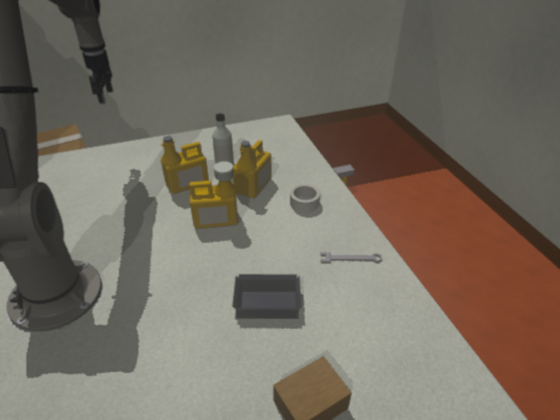

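The top view shows three jugs at about (168,207), (132,287) and (216,263). The one at (216,263), with the white cap at (212,244), looks nearest the base. The cradle is at (350,245), tape at (225,165), cleaner at (100,230), wrench at (318,155) and box at (456,242). I'll zoom in on the jug and cradle to measure them.

```bash
cat > h.py <<'E'
import cv2,numpy as np
from bench import vision,status
def cam(n):
    f=vision.grab_frame(n); h,w=f["img"].shape[:2]; fl=h/2/np.tan(np.radians(f["fovy"]/2))
    return dict(img=f["img"],K=np.array([[fl,0,f["cx"]],[0,fl,f["cy"]],[0,0,1.]]),d=np.array(f["distortion"],float),T=np.array(f["world_from_camera"]))
def proj(c,P):
    Q=(np.atleast_2d(P)-c["T"][:3,3])@c["T"][:3,:3]; Q=Q*[1,-1,-1]
    return cv2.projectPoints(Q.reshape(-1,1,3),np.zeros(3),np.zeros(3),c["K"],c["d"])[0].reshape(-1,2)
def ray(c,uv,z):
    p=cv2.undistortPoints(np.array(uv,float).reshape(-1,1,2),c["K"],c["d"]).reshape(-1,2)
    D=np.c_[p[:,0],-p[:,1],-np.ones(len(p))]@c["T"][:3,:3].T; o=c["T"][:3,3]
    return o+D*((z-o[2])/D[:,2])[:,None]
def zoom(img,x,y,w,h,s): return cv2.resize(img[y:y+h,x:x+w],None,fx=s,fy=s,interpolation=cv2.INTER_CUBIC)
E
python3 - <<'E'
from h import *
t=cam("top");s=cam("side")
a=np.hstack([zoom(t["img"],185,225,80,75,5),zoom(t["img"],310,205,80,75,5)])
b=np.hstack([zoom(s["img"],180,158,80,75,5),zoom(s["img"],227,260,80,75,5)])
im=np.vstack([a,b])[:, :]
cv2.imwrite("pics/z1.png",im[:, :][:600+0] if im.shape[0]<=600 else cv2.resize(im,(800,im.shape[0]))[:]) 
cv2.imwrite("pics/z1.png",cv2.resize(im,(640,600))); print(im.shape)
for n,uv in dict(A=(168,207),B=(132,287),C=(216,268)).items(): p=ray(t,[uv],.1)[0]; print(n,p,np.hypot(*p[:2]))
E
```

```text
(750, 800, 3)
A [0.63234941 0.28582701 0.1       ] 0.6939473063872176
B [0.41937947 0.3732281  0.1       ] 0.5614074730604813
C [0.46364075 0.15418662 0.1       ] 0.4886064504976904
```

View pics/z1.png

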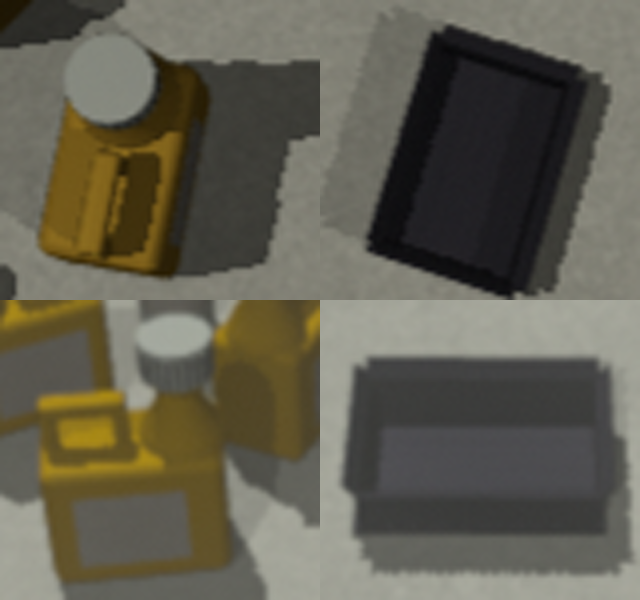

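Zoom reading, in full-image pixels:
- **Cap top centre:** top (212.5,244.8), side (223.8,166.8).
- **Handle bar centre:** top (209.8,275.8), side (200.5,183.5).
- **Cradle lip corners, top view:** (339.5,211.8), (376.8,223), (322,266.3), (358.8,279.3).

Now I'll fit the poses and overlay them.

```bash
cat >> h.py <<'E'
def T(p,L):
    c,s=np.cos(p[2]),np.sin(p[2]); L=np.atleast_2d(L).astype(float)
    return np.c_[p[0]+c*L[:,0]-s*L[:,1],p[1]+s*L[:,0]+c*L[:,1],L[:,2]+(p[3] if len(p)>3 else 0)]
def box(l,w,z): return np.array([[l,w,z],[l,-w,z],[-l,-w,z],[-l,w,z]])
def circ(x,r,z): a=np.linspace(0,2*np.pi,40); return np.c_[x+r*np.cos(a),r*np.sin(a),0*a+z]
def draw(c,img,p,Ls,x,y,s,col):
    for L in Ls:
        q=(proj(c,T(p,L))-[x,y]+.5)*s
        cv2.polylines(img,[q.round().astype(int).reshape(-1,1,2)],True,col,1)
JUG=[box(.07,.042,.001),box(.07,.042,.112),circ(.04,.028,.202),box(.033,.009,.152)-[.033,0,0]]
CR=[box(.085,.057,.046),box(.075,.047,.005)]
E
python3 - <<'E'
from h import *
from scipy.optimize import least_squares
t=cam("top");s=cam("side")
LJ=[[.04,0,.202],[-.033,0,.152]]
oj=[(t,[(212.5,244.75),(209.75,275.75)]),(s,[(223.75,166.75),(200.5,183.5)])]
fj=least_squares(lambda p:np.concatenate([(proj(c,T(p,LJ))-np.array(u)).ravel() for c,u in oj]),[.46,.16,0.])
# cradle corners, top: TL,TR,BR,BL ; (+x,+y),(+x,-y),(-x,-y),(-x,+y)
LC=CR[0]
ct=np.array([(118,27),(267,72),(195,297),(48,245)])/4+[310,205]
best=None
def g(p): return (proj(t,T(p,LC))-ct).ravel()
fc=least_squares(g,[.5,-.15,-.2])
for f in(fj,fc): print(f.x.round(4),np.degrees(f.x[2]).round(1),f.fun.round(1))
def v(c,x,y,p,Ls,col):
    im=zoom(c["img"],x,y,80,75,4); draw(c,im,p,Ls,x,y,4,col); return im
j,k=fj.x,fc.x; np.save("j.npy",j);np.save("k.npy",k)
im=np.vstack([np.hstack([v(t,185,225,j,JUG,(0,255,0)),v(t,310,205,k,CR,(0,255,0))]),np.hstack([v(s,180,158,j,JUG,(0,255,0)),v(s,227,260,k,CR,(0,255,0))])])
cv2.imwrite("pics/z2.png",im)
E
```

```text
[ 0.4732  0.156  -0.174 ] -10.0 [ 0.2 -0.7  0.4 -0.5 -0.8 -0.  -0.8 -0.7]
[ 0.5257 -0.2104 -0.3544] -20.3 [-0.5 -1.7  0.8 -0.1  1.2  1.1 -1.5  0.5]
```

View pics/z2.png

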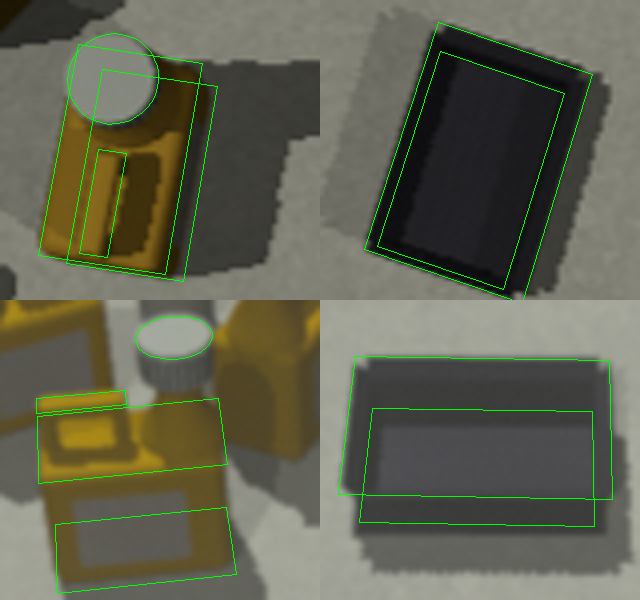

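The overlay matches in both views: the green outlines coincide with the cap, handle bar and cradle lip. Jug C is confirmed nearest, at r = 0.49 against 0.56 and 0.69. Next I'll work out the move to above the handle.

```bash
cat >> h.py <<'E'
from scipy.spatial.transform import Rotation as Ro
def down(th):
    t=np.radians(th); return Ro.from_matrix(np.c_[[np.cos(t),np.sin(t),0],[np.sin(t),-np.cos(t),0],[0,0,-1]])
def go(p,th):
    o=status.get_obs(); R=Ro.from_rotvec(o["orientation"])
    x=R.as_matrix()[:,0]
    print("t",round(o["clock"],2),"tcp",o["tcp_pos"].round(4),"th",np.degrees(np.arctan2(x[1],x[0])).round(2),"j",o["joints"].round(2))
    print("dp",R.inv().apply(np.array(p)-o["tcp_pos"]).round(4).tolist(),"rot",(R.inv()*down(th)).as_rotvec().round(4).tolist())
E
python3 - <<'E'
from h import *
j=np.load("j.npy"); g=T(j,[-.037,0,0])[0]; print(g, T(np.load("k.npy"),[[-.037,0,0],[.04,0,0]]))
go([g[0],g[1],.30],170)
E
```

```text
[0.43673196 0.1623898  0.        ] [[ 0.4909811  -0.19755618  0.        ]
 [ 0.56319516 -0.22427937  0.        ]]
t 0.3 tcp [0.2173 0.6389 0.231 ] th 161.22 j [-1.35  0.48  0.02  1.56 -0.01  1.11 -0.08]
dp [-0.3612, -0.3805, -0.0688] rot [-0.0006, -0.0, -0.1533]
```

```bash
python3 -m handwheel '[{"dp":[0,0,-0.069],"delta_rot":[0,0,0]},{"dp":[0,0,-0.069],"delta_rot":[0,0,-0.05]},{"dp":[-0.361,-0.380,-0.069],"delta_rot":[0,0,-0.153]},{"dp":[-0.361,-0.380,-0.069],"delta_rot":[0,0,-0.153]},{"dp":[-0.361,-0.380,-0.069],"delta_rot":[0,0,-0.153]},{"dp":[-0.361,-0.380,-0.069],"delta_rot":[0,0,-0.153]},{"dp":[-0.361,-0.380,-0.069],"delta_rot":[0,0,-0.153]},{"dp":[-0.361,-0.380,-0.069],"delta_rot":[0,0,-0.153]},{"dp":[-0.361,-0.380,-0.069],"delta_rot":[0,0,-0.153]},{"dp":[-0.361,-0.380,-0.069],"delta_rot":[0,0,-0.153]},{"dp":[-0.361,-0.380,-0.069],"delta_rot":[0,0,-0.153]},{"dp":[-0.361,-0.380,-0.069],"delta_rot":[0,0,-0.153]}]' 1
python3 - <<'E'
from h import *
go([.4367,.1624,.126],170)
E
```

```text
clock: 1.8
tcp_pos: [0.4374, 0.1612, 0.3005]
orientation: [0.281, 3.129, 0.0]
contact_force: [-0.4, 0.2, 0.1]
grip_width: 0.0855
gripper_force: 0.0
t 1.8 tcp [0.4374 0.1612 0.3005] th 169.73 j [-0.77  0.05  0.29  1.96 -0.02  1.13  0.92]
dp [0.0009, 0.001, 0.1745] rot [0.0003, 0.0003, -0.0047]
```

```bash
python3 -m handwheel '[{"dp":[0.001,0.001,0.03],"delta_rot":[0,0,-0.005]},{"dp":[0.001,0.001,0.06],"delta_rot":[0,0,-0.005]},{"dp":[0.001,0.001,0.09],"delta_rot":[0,0,-0.005]},{"dp":[0.001,0.001,0.12],"delta_rot":[0,0,-0.005]},{"dp":[0.001,0.001,0.14],"delta_rot":[0,0,-0.005]},{"dp":[0.001,0.001,0.155],"delta_rot":[0,0,-0.005]},{"dp":[0.001,0.001,0.165],"delta_rot":[0,0,-0.005]},{"dp":[0.001,0.001,0.170],"delta_rot":[0,0,-0.005]},{"dp":[0.001,0.001,0.170],"delta_rot":[0,0,-0.005]}]'
python3 - <<'E'
from h import *
go([.4367,.1624,.131],170)
s=cam("side");t=cam("top");cv2.imwrite("pics/g1.png",np.hstack([zoom(t["img"],170,200,100,100,4),zoom(s["img"],170,120,100,100,4)]))
E
```

```text
clock: 2.92
tcp_pos: [0.436, 0.1644, 0.1304]
orientation: [0.266, 3.13, 0.0]
contact_force: [-0.4, 0.1, -0.3]
grip_width: 0.0853
gripper_force: 0.0
t 2.92 tcp [0.436  0.1644 0.1304] th 170.27 j [-0.73  0.28  0.27  2.15 -0.11  0.73  1.02]
dp [-0.001, -0.0018, -0.0006] rot [0.0002, 0.0001, 0.0047]
```

View pics/g1.png

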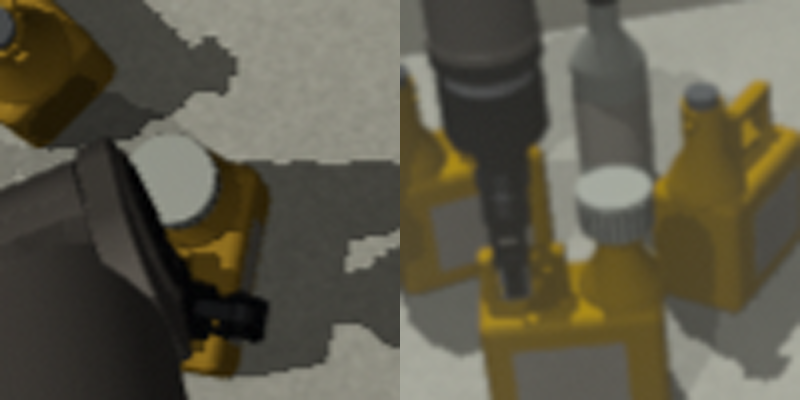

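The fingers straddle the bar: one shows at zoom (240,310) in the top view, and the other view has it in front of the bar at (515,270). The body is clear of the cap. Closing now.

```bash
python3 -m handwheel '[{"dp":[0,-0.001,0],"delta_rot":[0,0,0]},{"dp":[0,-0.001,0],"delta_rot":[0,0,0]},{"dp":[0,-0.001,0],"delta_rot":[0,0,0]},{"dp":[0,-0.001,0],"delta_rot":[0,0,0]},{"dp":[0,-0.001,0],"delta_rot":[0,0,0]},{"dp":[0,-0.001,0],"delta_rot":[0,0,0]},{"dp":[0,-0.001,0],"delta_rot":[0,0,0]},{"dp":[0,-0.001,0],"delta_rot":[0,0,0]}]' 0 100
python3 -m handwheel '[{"dp":[0,0,-0.005],"delta_rot":[0,0,0]},{"dp":[0,0,-0.015],"delta_rot":[0,0,0]},{"dp":[0,0,-0.03],"delta_rot":[0,0,0]},{"dp":[0,0,-0.05],"delta_rot":[0,0,0]},{"dp":[0,0,-0.07],"delta_rot":[0,0,0]},{"dp":[0,0,-0.08],"delta_rot":[0,0,0]},{"dp":[0,0,-0.08],"delta_rot":[0,0,0]}]'
python3 - <<'E'
from h import *
k=np.load("k.npy");g=T(k,[-.037,0,0])[0]
go([g[0],g[1],.215],159.7)
print(status.get_obs()["moment"])
s=cam("side");t=cam("top");cv2.imwrite("pics/g2.png",np.hstack([zoom(t["img"],170,200,100,100,4),zoom(s["img"],160,80,100,125,4)[:400]]))
E
```

```text
clock: 4.03
tcp_pos: [0.4359, 0.1637, 0.1305]
orientation: [0.266, 3.13, 0.001]
contact_force: [-1.9, 2.9, 5.2]
grip_width: 0.0159
gripper_force: 98.4
clock: 4.9
tcp_pos: [0.4361, 0.1633, 0.211]
orientation: [0.266, 3.129, 0.002]
contact_force: [0.0, 0.2, -8.5]
grip_width: 0.0159
gripper_force: 97.9
t 4.9 tcp [0.4361 0.1633 0.211 ] th 170.26 j [-0.76  0.15  0.29  2.08 -0.05  0.92  0.97]
dp [-0.1151, -0.3464, -0.0043] rot [0.0013, 0.001, 0.1844]
[ 0.11178771  0.36197649 -0.0107916 ]
```

View pics/g2.png

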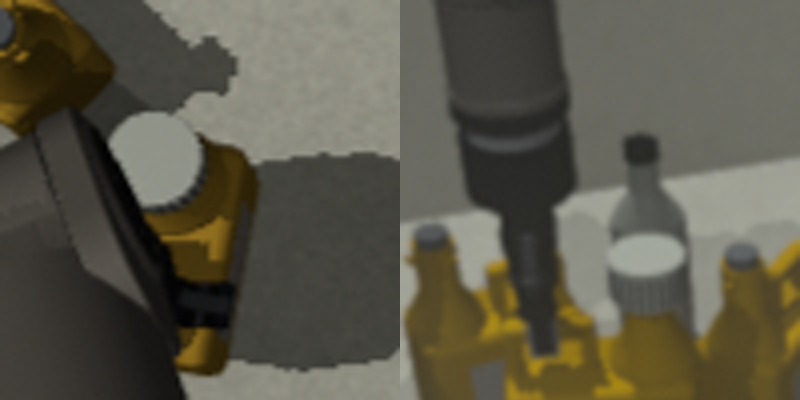

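The jug has lifted 80 mm and hangs level (cap at zoom (155,160)), with an 8.5 N load. Now carrying it above the cradle.

```bash
python3 -m handwheel '[{"dp":[-0.01,-0.03,-0.004],"delta_rot":[0,0,0.016]},{"dp":[-0.023,-0.07,-0.004],"delta_rot":[0,0,0.04]},{"dp":[-0.038,-0.115,-0.004],"delta_rot":[0,0,0.065]},{"dp":[-0.053,-0.16,-0.004],"delta_rot":[0,0,0.09]},{"dp":[-0.068,-0.205,-0.004],"delta_rot":[0,0,0.115]},{"dp":[-0.083,-0.25,-0.004],"delta_rot":[0,0,0.14]},{"dp":[-0.097,-0.29,-0.004],"delta_rot":[0,0,0.16]},{"dp":[-0.107,-0.32,-0.004],"delta_rot":[0,0,0.175]},{"dp":[-0.113,-0.34,-0.004],"delta_rot":[0,0,0.184]},{"dp":[-0.115,-0.346,-0.004],"delta_rot":[0,0,0.184]},{"dp":[-0.115,-0.346,-0.004],"delta_rot":[0,0,0.184]},{"dp":[-0.115,-0.346,-0.004],"delta_rot":[0,0,0.184]}]'
python3 - <<'E'
from h import *
k=np.load("k.npy");g=T(k,[-.037,0,0])[0]
go([g[0],g[1],.215],159.7)
q=[*k,.0845]
s=cam("side");t=cam("top")
def v(c,x,y,raw):
    im=zoom(c["img"],x,y,130,150,3)
    if not raw: draw(c,im,q,JUG,x,y,3,(0,255,0));draw(c,im,k,CR,x,y,3,(255,255,0))
    return im
cv2.imwrite("pics/g3.png",np.hstack([v(t,280,170,0),v(s,205,190,0)]))
cv2.imwrite("pics/raw_t.png",t["img"]);cv2.imwrite("pics/raw_s.png",s["img"])
E
```

```text
clock: 6.5
tcp_pos: [0.4906, -0.1957, 0.2139]
orientation: [-0.55, -3.092, -0.001]
contact_force: [0.0, -0.3, -7.0]
grip_width: 0.0159
gripper_force: 98.3
t 6.5 tcp [ 0.4906 -0.1957  0.2139] th 159.84 j [-0.21  0.28  0.57  1.95 -0.18  0.96  1.67]
dp [-0.001, -0.0015, -0.0011] rot [0.0005, -0.0011, 0.0024]
```

View pics/g3.png

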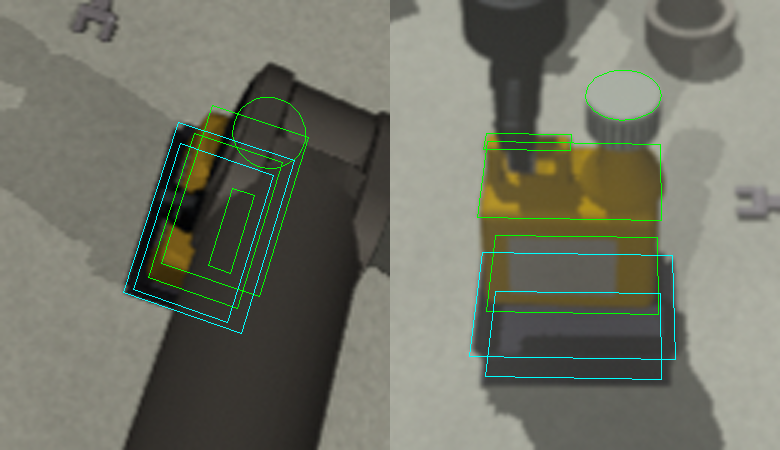

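The jug (green) and cradle (cyan) outlines match the image: cap at zoom (622,95), lip edges at (482,253) and (674,256) in the side view. Lowering it now, at an even pace.

```bash
python3 -m handwheel '[{"dp":[-0.001,-0.0015,0.01],"delta_rot":[0,0,0.002]},{"dp":[-0.001,-0.0015,0.022],"delta_rot":[0,0,0.002]},{"dp":[-0.001,-0.0015,0.034],"delta_rot":[0,0,0.002]},{"dp":[-0.001,-0.0015,0.045],"delta_rot":[0,0,0.002]},{"dp":[-0.001,-0.0015,0.055],"delta_rot":[0,0,0.002]},{"dp":[-0.001,-0.0015,0.064],"delta_rot":[0,0,0.002]},{"dp":[-0.001,-0.0015,0.068],"delta_rot":[0,0,0.002]},{"dp":[-0.001,-0.0015,0.068],"delta_rot":[0,0,0.002]}]'
python3 - <<'E'
from h import *
k=np.load("k.npy");g=T(k,[-.037,0,0])[0]
go([g[0],g[1],.1355],159.7); print(status.get_obs()["moment"])
E
```

```text
clock: 7.6
tcp_pos: [0.491, -0.199, 0.1461]
orientation: [-0.556, -3.092, 0.0]
contact_force: [0.5, -0.3, -7.6]
grip_width: 0.0157
gripper_force: 98.2
t 7.6 tcp [ 0.491  -0.199   0.1461] th 159.61 j [-0.16  0.38  0.53  2.01 -0.26  0.82  1.73]
dp [0.0005, 0.0013, 0.0106] rot [-0.0001, -0.0003, -0.0016]
[0.10950054 0.30924171 0.04590125]
```

```bash
python3 -m handwheel '[{"dp":[0,0.001,0.003],"delta_rot":[0,0,0]},{"dp":[0,0.001,0.006],"delta_rot":[0,0,0]},{"dp":[0,0.001,0.008],"delta_rot":[0,0,0]},{"dp":[0,0.001,0.010],"delta_rot":[0,0,0]},{"dp":[0,0.001,0.010],"delta_rot":[0,0,0]}]'
```

```text
clock: 8.22
tcp_pos: [0.4915, -0.198, 0.1364]
orientation: [0.556, 3.092, 0.0]
contact_force: [-1.3, 1.2, -4.0]
grip_width: 0.0161
gripper_force: 98.7
```

```bash
python3 -m handwheel '[{"dp":[0,0,0.001],"delta_rot":[0,0,0]},{"dp":[0,0,0.001],"delta_rot":[0,0,0]}]'
python3 -m handwheel '[{"dp":[0,0,0.0],"delta_rot":[0,0,0]},{"dp":[0,0,0.0],"delta_rot":[0,0,0]},{"dp":[0,0,0.0],"delta_rot":[0,0,0]},{"dp":[0,0,0.0],"delta_rot":[0,0,0]},{"dp":[0,0,0.0],"delta_rot":[0,0,0]},{"dp":[0,0,0.0],"delta_rot":[0,0,0]},{"dp":[0,0,0.0],"delta_rot":[0,0,0]}]' 1
python3 -m handwheel '[{"dp":[0,0,-0.02],"delta_rot":[0,0,0]},{"dp":[0,0,-0.06],"delta_rot":[0,0,0]},{"dp":[0,0,-0.12],"delta_rot":[0,0,0]},{"dp":[0,0,-0.15],"delta_rot":[0,0,0]},{"dp":[-0.12,0.03,-0.15],"delta_rot":[0,0,1.08]},{"dp":[-0.12,0.03,-0.15],"delta_rot":[0,0,1.08]},{"dp":[-0.12,0.03,-0.15],"delta_rot":[0,0,1.08]},{"dp":[-0.12,0.03,-0.15],"delta_rot":[0,0,1.08]},{"dp":[-0.12,0.03,-0.15],"delta_rot":[0,0,1.08]},{"dp":[-0.12,0.03,-0.15],"delta_rot":[0,0,1.08]},{"dp":[-0.12,0.03,-0.15],"delta_rot":[0,0,1.08]}]'
python3 - <<'E'
from h import *
k=np.load("k.npy");g=T(k,[.04,0,0])[0]
go([g[0],g[1],.25],38)
q=[*k,.005]
s=cam("side");t=cam("top")
def v(c,x,y):
    im=zoom(c["img"],x,y,130,150,3)
    draw(c,im,q,JUG,x,y,3,(0,255,0));draw(c,im,k,CR,x,y,3,(255,255,0)); return im
cv2.imwrite("pics/g4.png",np.hstack([v(t,280,170),v(s,205,190)]))
E
```

```text
clock: 8.48
tcp_pos: [0.4913, -0.1977, 0.1358]
orientation: [-0.556, -3.092, -0.001]
contact_force: [-4.4, 3.3, 2.6]
grip_width: 0.0158
gripper_force: 99.6
clock: 9.35
tcp_pos: [0.4914, -0.198, 0.1353]
orientation: [-0.556, -3.092, 0.0]
contact_force: [-0.3, 1.3, -0.2]
grip_width: 0.0856
gripper_force: 0.0
clock: 10.72
tcp_pos: [0.6143, -0.2115, 0.285]
orientation: [-2.065, -2.367, 0.001]
contact_force: [0.5, 0.0, 0.3]
grip_width: 0.0853
gripper_force: 0.0
t 10.72 tcp [ 0.6143 -0.2115  0.285 ] th 97.82 j [-0.32  0.49  0.82  1.6  -0.37  1.22  0.7 ]
dp [-0.0057, -0.0524, 0.035] rot [-0.0006, 0.0006, 1.0441]
```

View pics/g4.png

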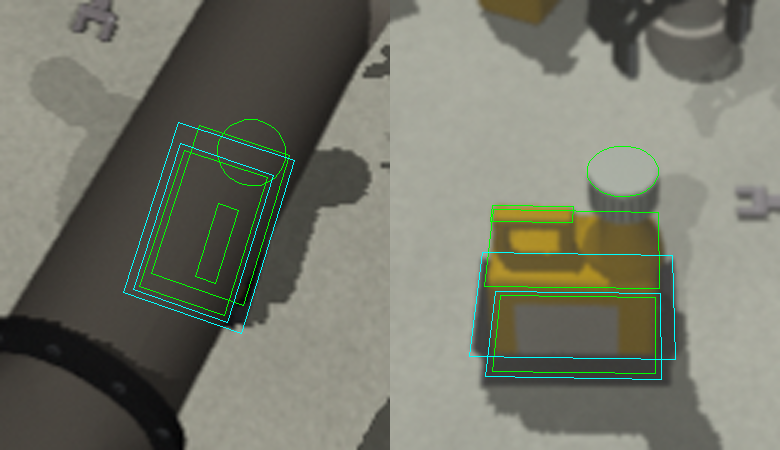

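The jug is home: the green outline at floor height coincides in the side view, cap at zoom (622,172). Next I'll align over the cap at θ = 38°, then descend.

```bash
python3 -m handwheel '[{"dp":[-0.003,-0.026,0],"delta_rot":[0,0,0.18]},{"dp":[-0.006,-0.052,0.01],"delta_rot":[0,0,0.36]},{"dp":[-0.006,-0.052,0.02],"delta_rot":[0,0,0.54]},{"dp":[-0.006,-0.052,0.03],"delta_rot":[0,0,0.72]},{"dp":[-0.006,-0.052,0.035],"delta_rot":[0,0,0.9]},{"dp":[-0.006,-0.052,0.035],"delta_rot":[0,0,1.044]},{"dp":[-0.006,-0.052,0.035],"delta_rot":[0,0,1.044]},{"dp":[-0.006,-0.052,0.035],"delta_rot":[0,0,1.044]},{"dp":[-0.006,-0.052,0.035],"delta_rot":[0,0,1.044]}]'
python3 - <<'E'
from h import *
k=np.load("k.npy");g=T(k,[.04,0,0])[0]
go([g[0],g[1],.17],38)
E
```

```text
clock: 11.95
tcp_pos: [0.5637, -0.2247, 0.2505]
orientation: [-2.97, -1.024, -0.001]
contact_force: [-0.7, 0.0, 0.3]
grip_width: 0.0854
gripper_force: 0.0
t 11.95 tcp [ 0.5637 -0.2247  0.2505] th 38.03 j [-0.47  0.55  1.09  1.75 -0.53  1.17 -0.14]
dp [-0.0002, -0.0006, 0.0805] rot [-0.0, -0.0006, 0.0006]
```

```bash
python3 -m handwheel '[{"dp":[0,-0.001,0.02],"delta_rot":[0,0,0]},{"dp":[0,-0.001,0.035],"delta_rot":[0,0,0]},{"dp":[0,-0.001,0.05],"delta_rot":[0,0,0]},{"dp":[0,-0.001,0.062],"delta_rot":[0,0,0]},{"dp":[0,-0.001,0.072],"delta_rot":[0,0,0]},{"dp":[0,-0.001,0.079],"delta_rot":[0,0,0]},{"dp":[0,-0.001,0.079],"delta_rot":[0,0,0]}]'
python3 -m handwheel '[{"dp":[0,0,0],"delta_rot":[0,0,0]},{"dp":[0,0,0],"delta_rot":[0,0,0]},{"dp":[0,0,0],"delta_rot":[0,0,0]},{"dp":[0,0,0],"delta_rot":[0,0,0]},{"dp":[0,0,0],"delta_rot":[0,0,0]},{"dp":[0,0,0],"delta_rot":[0,0,0]}]' 0 80
python3 - <<'E'
from h import *
go([.563,-.2243,.164],38)
s=cam("side")
cv2.imwrite("pics/g5.png",zoom(s["img"],205,170,130,130,4))
E
```

```text
clock: 12.82
tcp_pos: [0.5628, -0.2238, 0.1709]
orientation: [-2.971, -1.02, 0.001]
contact_force: [0.5, 0.7, 0.1]
grip_width: 0.0853
gripper_force: 0.0
clock: 13.58
tcp_pos: [0.5634, -0.2241, 0.172]
orientation: [2.971, 1.021, 0.002]
contact_force: [-1.3, 0.2, 4.8]
grip_width: 0.0548
gripper_force: 83.0
t 13.57 tcp [ 0.5634 -0.2241  0.172 ] th 37.92 j [-0.42  0.63  1.    1.83 -0.62  1.03 -0.07]
dp [-0.0004, -0.0001, 0.008] rot [0.0008, -0.0008, -0.0014]
```

View pics/g5.png

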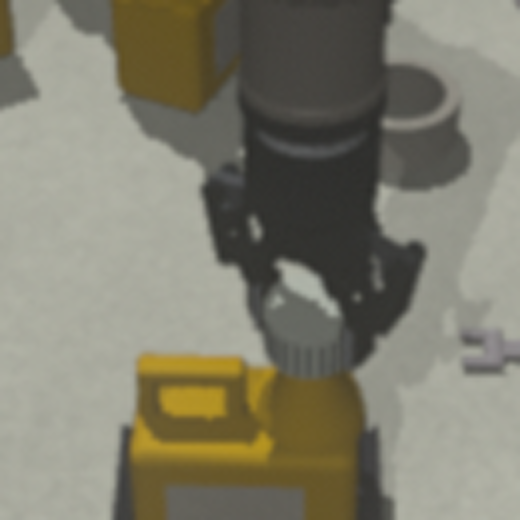

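The cap is held between the fingers, at zoom (305,335). Pressing now.

```bash
python3 -m handwheel '[{"dp":[0,0,0.002],"delta_rot":[0,0,0]},{"dp":[0,0,0.004],"delta_rot":[0,0,0]},{"dp":[0,0,0.006],"delta_rot":[0,0,0]},{"dp":[0,0,0.007],"delta_rot":[0,0,0]},{"dp":[0,0,0.007],"delta_rot":[0,0,0]}]'
```

```text
clock: 14.25
tcp_pos: [0.5634, -0.2241, 0.1656]
orientation: [2.971, 1.021, 0.002]
contact_force: [-3.0, 2.2, 11.0]
grip_width: 0.0543
gripper_force: 83.6
```

Force is 11 N after 6.4 mm, so the seal is near the bottom. Twisting anticlockwise (θ up, so negative about tool z), part way first.

```bash
python3 -m handwheel '[{"dp":[0,0,0.0],"delta_rot":[0,0,-0.06]},{"dp":[0,0,0],"delta_rot":[0,0,-0.13]},{"dp":[0,0,0],"delta_rot":[0,0,-0.2]},{"dp":[0,0,0],"delta_rot":[0,0,-0.27]},{"dp":[0,0,0],"delta_rot":[0,0,-0.34]},{"dp":[0,0,0],"delta_rot":[0,0,-0.4]}]'
python3 - <<'E'
from h import *
go([.563,-.2243,.164],102); print(status.get_obs()["moment"])
E
```

```text
clock: 15.0
tcp_pos: [0.5641, -0.2247, 0.1658]
orientation: [2.706, 1.592, 0.003]
contact_force: [-0.6, -0.8, 9.0]
grip_width: 0.0549
gripper_force: 83.2
t 15.0 tcp [ 0.5641 -0.2247  0.1658] th 60.94 j [-0.35  0.58  0.89  1.83 -0.54  0.99  0.26]
dp [-0.0002, -0.0012, 0.0018] rot [0.0032, 0.0005, -0.7167]
[ 0.03544676  0.11417513 -0.04222527]
```

```bash
python3 -m handwheel '[{"dp":[0,0,0.0],"delta_rot":[0,0,-0.08]},{"dp":[0,0,0],"delta_rot":[0,0,-0.16]},{"dp":[0,0,0],"delta_rot":[0,0,-0.24]},{"dp":[0,0,0],"delta_rot":[0,0,-0.32]},{"dp":[0,0,0],"delta_rot":[0,0,-0.4]},{"dp":[0,0,0],"delta_rot":[0,0,-0.48]},{"dp":[0,0,0],"delta_rot":[0,0,-0.56]},{"dp":[0,0,0],"delta_rot":[0,0,-0.64]},{"dp":[0,0,0],"delta_rot":[0,0,-0.70]},{"dp":[0,0,0],"delta_rot":[0,0,-0.70]},{"dp":[0,0,0],"delta_rot":[0,0,-0.70]}]'
python3 - <<'E'
from h import *
go([.5632,-.2243,.23],102); print(status.get_obs()["moment"])
s=cam("side")
cv2.imwrite("pics/g6.png",zoom(s["img"],205,170,130,130,4))
E
```

```text
clock: 16.38
tcp_pos: [0.5642, -0.2246, 0.1659]
orientation: [1.998, 2.421, 0.002]
contact_force: [-0.2, 0.1, 8.8]
grip_width: 0.0542
gripper_force: 83.2
t 16.38 tcp [ 0.5642 -0.2246  0.1659] th 100.93 j [-0.24  0.52  0.71  1.82 -0.41  0.95  0.84]
dp [0.0004, -0.0008, -0.0641] rot [0.003, 0.0015, -0.0186]
[0.08511664 0.09821816 0.02541134]
```

View pics/g6.png

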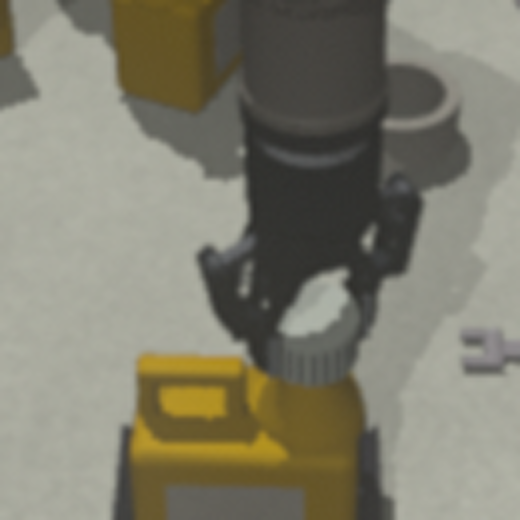

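The cap has turned about 63°, and the jug hasn't moved (handle still at zoom (190,395)). Lifting gently and checking the force.

```bash
python3 -m handwheel '[{"dp":[0,0,-0.003],"delta_rot":[0,0,0]},{"dp":[0,0,-0.007],"delta_rot":[0,0,0]},{"dp":[0,0,-0.012],"delta_rot":[0,0,0]},{"dp":[0,0,-0.012],"delta_rot":[0,0,0]}]'
```

```text
clock: 16.92
tcp_pos: [0.5631, -0.2239, 0.1765]
orientation: [1.999, 2.423, 0.0]
contact_force: [0.7, -1.8, 0.2]
grip_width: 0.055
gripper_force: 84.2
```

Nothing pulls back, so the cap is free.

```bash
python3 -m handwheel '[{"dp":[0,0,-0.008],"delta_rot":[0,0,0]},{"dp":[0,0,-0.018],"delta_rot":[0,0,0]},{"dp":[0,0,-0.03],"delta_rot":[0,0,0]},{"dp":[0,0,-0.042],"delta_rot":[0,0,0]},{"dp":[0,0,-0.054],"delta_rot":[0,0,0]},{"dp":[0,0,-0.062],"delta_rot":[0,0,0]},{"dp":[0,0,-0.066],"delta_rot":[0,0,0]},{"dp":[0,0,-0.066],"delta_rot":[0,0,0]},{"dp":[0,0,-0.066],"delta_rot":[0,0,0]},{"dp":[0,0,-0.066],"delta_rot":[0,0,0]},{"dp":[0,0,-0.066],"delta_rot":[0,0,0]}]'
python3 - <<'E'
from h import *
k=np.load("k.npy")
s=cam("side"); im=zoom(s["img"],205,150,130,150,4)
draw(s,im,[*k,.005],JUG[:2]+JUG[3:]+[circ(.04,.018,.188)],205,150,4,(0,255,0)); cv2.imwrite("pics/g7.png",im)
E
```

```text
clock: 18.3
tcp_pos: [0.5629, -0.2238, 0.242]
orientation: [-1.999, -2.423, 0.0]
contact_force: [-0.0, 0.1, -0.9]
grip_width: 0.0542
gripper_force: 84.3
```

View pics/g7.png

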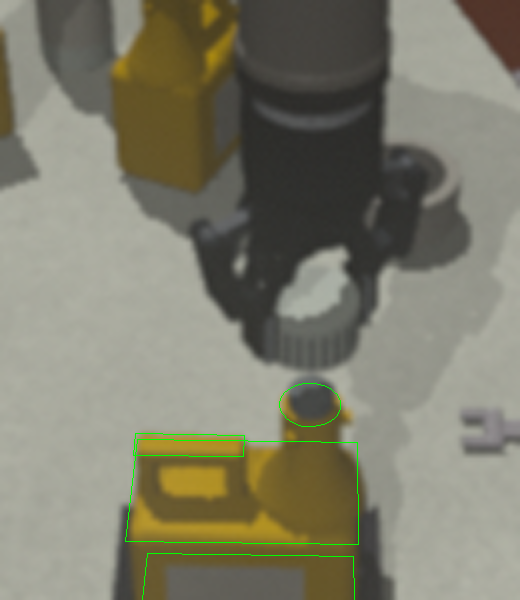

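The cap (zoom (310,325)) is held level above the open neck at (310,400), and the jug still stands in the cradle where the outline puts it. Handing in.

```bash
python3 -c "
from bench import r; print(r.hand_in())"
```

```text
the job is handed in; nothing more can be done
None
```

The job is handed in at about 18 s: the jug stands home in the cradle, and the freed cap is held level about 5 cm straight above the neck; the hand-in call returned no verdict.

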